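Tighten the sanding disc's flange nut with the pin spanner

ROBOT

A 6-joint arm with a two-finger parallel gripper is mounted at the origin on the work surface. World frame = base frame: x ahead of the robot, y to its left, z up, the work surface at z = 0. Lengths are in m, angles in degrees, forces in N, time in s.
With the tool pointing down it reaches from about 0.25 to 0.725 m from the base axis. Payload 9.7 kg.
Tool frame: the origin (TCP) lies midway between the tips of the shut fingers; the grasp point (between the pads) lies 19 mm behind it (grip_point_offset is the distance from the TCP to the grasp point, in m); y points along the fingers, z is the direction in which the jaws open and shut, and the axes are right-handed (so a half turn about y gives the same grasp; the last joint's range is limited). The gripper opens to 85 mm and grips with 20 to 120 N. Pads are 22 mm wide; open, the fingers measure 114 mm over their backs; the gripper's body (76 mm by 85 mm) begins 54 mm behind the grasp point. The pads swing forward as they close: fully open they stand 13 mm farther back than shut.
Start: joints at [76.146, 4.979, 10.078, 95.1, 0, 90], TCP at [0.132, 0.534, 0.231] pointing down, gripper open.
Joint ranges: [-179.16, 179.16], [-48.56, 103.87], [-65.8, 70.77], [-126.05, 130.52], [-82.76, 87.17], [-180, 180]. Speed limits (degrees/s): [127.2, 127.2, 147.25, 180, 180, 180].

INTERFACE

Orientations are given as [roll, pitch, yaw] about the fixed x, y, z axes, in that order (R = Rz(yaw) Ry(pitch) Rx(roll)).
In Python, from workcell import get_obs, camera, job_done, grip_point_offset gives the robot as it stands.
- The arm moves only by the tool move_arm, never from a script. Its argument "deltas" is a list that holds one entry, the list of rows, each a list of 4 numbers: the shift along the tool's x, y, z in m, then the turn about the tool's y in degrees. A call has 1 to 5 rows; each row is the pose to reach, as a shift and turn from the pose commanded when the call began, along the tool's axes at that moment; what a row does not reach only later rows make up. A row lasts 1/10 s, in which the tool goes at most 50 mm and 8.59 degrees, less where a joint would pass 70% of its speed; a pose out of reach is approached as far as the arm can. A call with a gripper value outside its range is refused whole. "claw" is the finger opening in m, from 0 to 0.0854, set as the call begins (left out, the last holds). The fingers move at their own pace and stop on an object; "newtons" is the grip in N (left out, the last holds). Time passes only in rows, so rows that repeat a pose let the fingers close. It gives the time, the measured TCP pose, the force and the opening at its end, in the units of the state.
- get_obs(): the state, without advancing time (a new reading comes with each control period).
- camera(name): name is "scene" or "top"; returns a dict with "color" (420x560x3 uint8, blue, green, red), "range_z" (420x560 float32, m along the optical axis (not along the pixel's ray), 0 where there is no reading), "fx", "fy", "cx", "cy" (pixels), "T" (4x4, takes a point from camera to world coordinates). Camera axes: x right, y down, z forward; pixel columns grow to the right and rows downward; lengths in m; the calibration is good to about 2 mm. A picture is of the moment at which its call begins.
- job_done(): hands the job in, once; it reports no verdict.
The state is a dict: "time": time; "q": joint angles; "qd": joint speeds; "joint_efforts": joint torques, N m; "ee_pos": TCP position; "tcp_rot": TCP orientation; "wrist_force": force on the tool from outside, world axes, zero at the start; "torque": the same for the moment, N m; "opening": finger opening in m.
Only numpy, scipy, OpenCV 4.12 (cv2) and the standard library are available. Lean on these libraries where they do the work, as an engineer would, in place of code of your own. Each camera call takes 0.05 s, during which the arm holds its last target. There are 200 camera calls.

TASK

Take the T-handled pin spanner from its wooden rest and, pressing only lightly, feel both its prongs fully into the two holes of the round nut on the upturned angle grinder before turning the nut. Turn it clockwise (seen from above) until it just comes up tight at its stop, without forcing it. Then lift the spanner off, put it back upright and fully seated in the slot of its rest, let go, and leave the other things on the bench where they are.

Things in the scene. Friction and masses are not known exactly. Their poses are not given: they have to be found in the camera images.
- grinder: Angle grinder lying spindle-up in a fixed plywood cradle, spindle locked. Origin on the spindle axis at bench height, +x along the motor barrel (56 mm thick, top 83 mm above the bench, ends 225 mm from the axis). Under the nut lies a sanding disc, diameter 114 mm, top about 98 mm above the bench.
- nut_face (a point): Centre of the top face of the round steel nut (50 mm across), 112 mm above the bench; turns with the grinder, NOT with the nut. Two holes, 7.5 mm wide, 9 mm deep, 17.5 mm either side of the centre. Their angle is not given: their line starts 0 to 1.6 rad counter-clockwise (from above) of the grinder's x; see it, or slide the prongs round on the face under a light push (about 5 N) till they drop in.
- nut (a joint): Turn of the nut on its locked spindle in rad, growing clockwise seen from above; starts at 0 to 0.3, hard stop (tight) at 0.95. It tells the turn left, not where the holes are, as the spindle is locked at an unknown angle. Turns stiffly (about 0.16 N m) and stays where it is left.
- spanner_handle (a point): Centre of the spanner's cross-handle, a bar 110 (x) x 16 (y) x 16 mm (z), to grip at its middle from above. Loose, steel, about 250 g. A 14 mm stem goes down to a foot plate 48 x 20 x 8 mm (underside 52 mm below this point) with two prongs pointing down, 6 mm thick, 8 mm long, bevelled, 17.5 mm either side of the axis along x. Same after a half turn about z.
- prong_tips (a point): Point on the spanner's stem axis midway between the two prong tips, 60 mm below the handle's centre; axes as the handle's.
- rest_top (a point): Centre of the slot in the top of the fixed wooden spanner rest (90 x 60 mm, 30 mm high; x along the slot). Slot 47 (x) x 12 (y) mm, 14 mm deep: both prongs hang in it, the foot plate sits on the top face, and the handle's centre is then 52 mm above this point.
- tape: Bystander: paper tape roll, 60 mm across, 22 mm high, origin at its underside.
- offcut: Bystander: wooden offcut 70 x 30 x 20 mm, origin at its underside.
- screwdriver: Bystander: screwdriver lying on the bench.
- bottle: Bystander: water bottle 66 mm thick, 200 mm high, origin at its underside.
- mug: Bystander: mug 80 mm wide, 90 mm high, origin at its underside.
- house: Bystander: small cardboard model house 80 x 70 mm, 75 mm high, origin at its underside.

How it is judged (in metres and radians):
On the way, in this order (a step that is already met when the one before it is completed fails the run):
1. both prongs are in the nut's holes before the nut has been turned (z of prong_tips in the frame of nut_face below -0.005 m and horizontal distance between prong_tips and nut_face below 0.004 m and angle between prong_tips's own z axis and vertical below 0.12 rad and value of joint nut below 0.42 rad), for 0.1 s.
2. the nut is turned tight by the engaged spanner (value of joint nut above 0.9 rad and z of prong_tips in the frame of nut_face below -0.004 m and horizontal distance between prong_tips and nut_face below 0.005 m), for 0.1 s.
At the end, for the whole second after the job is handed in: The nut is at its stop (0.88 rad or more), and the spanner stands upright (within 0.1 rad), released and at rest, seated in its rest: both prongs in the slot, handle centre within 12 mm of the slot's centre sideways and 48 to 55 mm above the rest's top (value of joint nut above 0.88 rad and horizontal distance between spanner_handle and rest_top below 0.012 m and z of spanner_handle in the frame of rest_top between 0.048 and 0.055 m and angle between spanner_handle's own z axis and vertical below 0.1 rad and angle between the x axis of spanner_handle and the x axis of rest_top, either way round below 0.3 rad and linear speed of spanner below 0.02 m/s); the robot touches nothing.
It fails at once if the prongs are pressed on the nut's face, not yet in the holes, with more than 30 N (contact force between spanner and grinder above 30 N and z of prong_tips in the frame of nut_face above -0.003 m).
It fails at once if the spanner is forced against the nut or grinder with more than 70 N in all (contact force between spanner and grinder above 70 N).
It fails at once if a bystander is moved more than 30 mm (distance of any of tape, offcut, screwdriver, bottle, mug, house from where it was at the start of the episode above 0.03 m).
It also fails if it takes over 72 s, if anything falls off the work surface, if the arm or the gripper's body presses on something with over 40 N, if the wrist force passes 120 N, or if a joint passes its speed limit or range.

## Working session

There is one attempt and no reset: what is moved stays moved. The work goes in short steps, Python scripts to look and compute and a tool call to move; the robot and the scene stay as the last step left them, time stands still between calls to the robot, and variables do not carry over. Pictures are saved under pics/ and viewed, about 8 in all and at most 12, crops included, and the job is handed in when it is done.

Besides the shell and the picture viewer there is one more tool, called after ">>>" as name([rows], argument=value, ...), one row to a line, values as JSON. move_arm: Moves the arm, as the interface text tells. Its arguments: {"type":"object","properties":{"deltas":{"type":"array"},"claw":{"type":"number"},"newtons":{"type":"number"}},"required":["deltas"]}

```bash
mkdir -p pics; ls
cat > h.py <<'E'
import numpy as np, cv2
from workcell import get_obs, camera, grip_point_offset
def pts(c):
    z=c["range_z"];v,u=np.mgrid[:z.shape[0],:z.shape[1]]
    P=np.stack([(u-c["cx"])/c["fx"]*z,(v-c["cy"])/c["fy"]*z,z],-1)
    W=P@c["T"][:3,:3].T+c["T"][:3,3]; W[z==0]=np.nan
    return W
def shoot(n,f):
    c=camera(n); cv2.imwrite(f,c["color"]); np.savez(f[:-4]+".npz",**{k:v for k,v in c.items()}); return c
E
python3 - <<'E'
from h import *
print(get_obs(),grip_point_offset)
a=shoot("scene","pics/s0.png");b=shoot("top","pics/t0.png")
for c in(a,b): print(c["fx"],c["cx"],c["cy"],c["T"].round(3).tolist())
E
```

```text
pics
{'time': 0.0, 'q': array([ 7.61437963e+01,  5.01055278e+00,  1.00344636e+01,  9.50960671e+01,
       -1.34842823e-03,  8.99984463e+01]), 'qd': array([ 0.00889654, -0.09224619,  0.00228617,  0.04914365,  0.01943442,
        0.04348547]), 'joint_efforts': array([-1.35559996e-03, -5.20393324e+01,  4.64799464e+01,  1.67475455e-02,
       -2.01575904e-04,  4.49191361e-06]), 'ee_pos': array([0.13167497, 0.53379536, 0.23058837]), 'tcp_rot': array([-9.00721563e+01, -1.34647051e-03, -1.38546483e+01]), 'wrist_force': array([ 0.02224274, -0.36376265,  0.61199239]), 'torque': array([-0.04095113, -0.06370903,  0.03599103]), 'opening': 0.08569757566143878} 0.0187
452.2605639481328 280.7919646149124 214.5676857725615 [[0.533, 0.567, -0.628, 1.284], [0.846, -0.352, 0.4, -0.497], [0.005, -0.745, -0.667, 0.881], [0.0, 0.0, 0.0, 1.0]]
463.4602319408876 278.3345152253985 215.62947418435422 [[-0.007, -0.995, 0.099, 0.425], [-1.0, 0.007, -0.008, 0.015], [0.007, -0.099, -0.995, 1.293], [0.0, 0.0, 0.0, 1.0]]
```

View pics/s0.png

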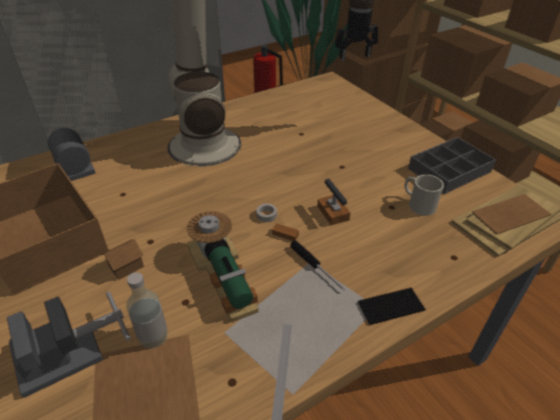

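View pics/t0.png

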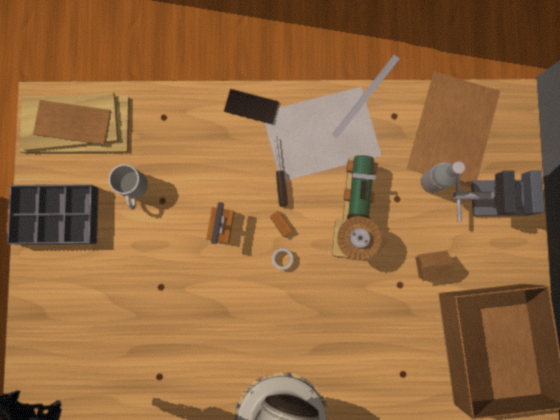

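The top picture shows the nut at (360,238), the barrel going up to (362,160), and the spanner in its rest at (221,225). Bystanders nearby: offcut (282,223), tape (283,259), screwdriver (281,180). Next, measure from both clouds.

Run:
```python
from h import *
A=dict(np.load("pics/s0.npz"));B=dict(np.load("pics/t0.npz"))
def rect(Q):
    r=cv2.minAreaRect((Q[:,:2]*1000).astype(np.float32)); return r
for n,c in(("scene",A),("top",B)):
    W=pts(c).reshape(-1,3)
    # bench
    Z=W[:,2]
    # coarse centers from top picture
    for nm,u,v,h in(("nut",360,238,.112),("span",221,225,.1)):
        z=(B["T"][2,3]-h)
        p=B["T"][:3,:3]@np.array([(u-B["cx"])/B["fx"],(v-B["cy"])/B["fy"],1])
        s=(h-B["T"][2,3])/p[2]; c0=B["T"][:3,3]+s*p
        near=W[np.hypot(*(W[:,:2]-c0[:2]).T)<.075]
        print(n,nm,c0.round(3))
        hist,e=np.histogram(near[:,2],np.arange(-.01,.15,.004)); print([(round(float(a),3),int(b)) for a,b in zip(e,hist) if b>3])
        bands={"nut":[(.107,.118),(.092,.103)],"span":[(.072,.1),(.022,.036)]}[nm]
        for lo,hi in bands:
            Q=near[(near[:,2]>lo)&(near[:,2]<hi)]
            if len(Q)>5: print("  band",lo,hi,len(Q),"median",np.median(Q,0).round(4),"rect",np.round(rect(Q)[0],1),np.round(rect(Q)[1],1),round(rect(Q)[2],1), "circ",np.round(cv2.minEnclosingCircle((Q[:,:2]*1000).astype(np.float32))[0],1),cv2.minEnclosingCircle((Q[:,:2]*1000).astype(np.float32))[1])
    m=(Z>.06)&(Z<.09)
    # barrel
a=A["color"][175:245,170:370]; b=B["color"][195:270,190:400]
up=lambda i,k:cv2.resize(i,None,fx=k,fy=k,interpolation=cv2.INTER_CUBIC)
im=np.vstack([up(a[:, :200],4)[:280],up(b[:,:200],4)[:300]])
cv2.imwrite("pics/c0.png",cv2.convertScaleAbs(im,alpha=1.5))
```

```text
scene nut [ 0.484 -0.202  0.112]
[(-0.006, 14), (-0.002, 197), (0.002, 75), (0.006, 21), (0.01, 21), (0.014, 139), (0.018, 286), (0.022, 15), (0.03, 6), (0.034, 7), (0.038, 7), (0.042, 6), (0.046, 5), (0.05, 4), (0.054, 14), (0.058, 17), (0.062, 20), (0.066, 23), (0.07, 28), (0.074, 27), (0.078, 56), (0.082, 66), (0.086, 20), (0.09, 23), (0.094, 470), (0.098, 372), (0.102, 33), (0.106, 36), (0.11, 163), (0.114, 42)]
  band 0.107 0.118 232 median [ 0.4886 -0.2049  0.1126] rect [ 486.9 -204.5] [47.9 48.6] 51.3 circ [ 487.7 -203.4] 26.248727798461914
  band 0.092 0.103 877 median [ 0.4971 -0.2106  0.0977] rect [ 486.4 -204.8] [112.7 115.7] 88.2 circ [ 485.2 -205.2] 59.98579025268555
scene span [0.521 0.154 0.1  ]
[(-0.006, 46), (-0.002, 493), (0.002, 188), (0.006, 35), (0.01, 38), (0.014, 33), (0.018, 40), (0.022, 32), (0.026, 128), (0.03, 184), (0.034, 42), (0.038, 41), (0.042, 4), (0.046, 5), (0.05, 5), (0.054, 5), (0.058, 5), (0.062, 5), (0.066, 4), (0.07, 5), (0.074, 10), (0.078, 27), (0.082, 26), (0.086, 88), (0.09, 62), (0.094, 4)]
  band 0.072 0.1 221 median [0.5362 0.1591 0.0886
[... 638 characters left out ...]
[ 485.9 -201.9] 24.904003143310547
  band 0.092 0.103 1159 median [ 0.4853 -0.1991  0.0969] rect [ 485.9 -201.9] [111.1 112. ] 43.0 circ [ 486.  -201.6] 56.71217346191406
top span [0.521 0.154 0.1  ]
[(-0.01, 10), (-0.006, 228), (-0.002, 805), (0.002, 385), (0.006, 19), (0.01, 5), (0.014, 4), (0.018, 8), (0.022, 24), (0.026, 170), (0.03, 234), (0.034, 54), (0.038, 26), (0.042, 4), (0.078, 4), (0.082, 22), (0.086, 111), (0.09, 124), (0.094, 14)]
  band 0.072 0.1 278 median [0.5271 0.1653 0.09  ] rect [528.6 165.5] [ 16.1 109.8] 81.0 circ [528.6 165.7] 55.045806884765625
  band 0.022 0.036 465 median [0.5287 0.156  0.0305] rect [528.6 165.8] [60.5 90.3] 79.9 circ [528.9 165.7] 53.0154914855957
```

View pics/c0.png

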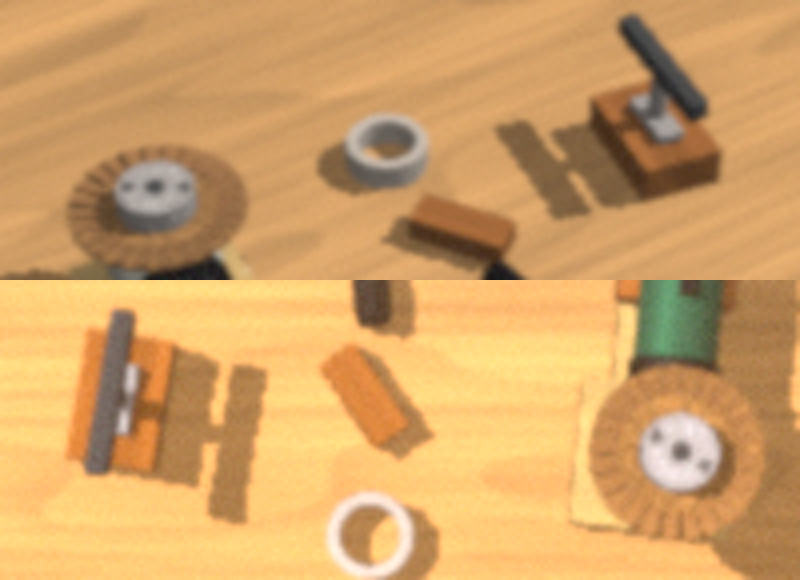

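The crop shows the holes at about (656,437) and (704,466) in the top view and (127,187) and (185,187) in the scene view. The spanner is seated in its rest. The two cameras differ by a constant 3 mm in y, while heights and sizes agree with the text. Next I get the angles by rectifying each plane.

```bash
cat >> h.py <<'E'
def ortho(c,x0,y0,z,half=.035,res=.00025,ax=(1,0,0)):
    "rectified patch at height z: column ~ world x, row ~ -world y"
    g=np.arange(-half,half,res); X,Y=np.meshgrid(x0+g,y0-g)
    P=np.stack([X,Y,np.full_like(X,z)],-1)-c["T"][:3,3]; P=P@c["T"][:3,:3]
    return cv2.remap(c["color"],(P[...,0]/P[...,2]*c["fx"]+c["cx"]).astype(np.float32),(P[...,1]/P[...,2]*c["fy"]+c["cy"]).astype(np.float32),cv2.INTER_CUBIC)
def pca(Q):
    Q=Q[:,:2]; e,v=np.linalg.eigh(np.cov(Q.T)); d=v[:,1]; d=d*np.sign(d[0]); return np.degrees(np.arctan2(d[1],d[0]))
E
python3 - <<'E'
from h import *
ims=[]
for n,f,cy in(("scene","s0",(.4870,-.2045)),("top","t0",(.4858,-.2018))):
    c=dict(np.load(f"pics/{f}.npz")); W=pts(c).reshape(-1,3)
    Q=W[(np.hypot(W[:,0]-.528,W[:,1]-.164)<.075)&(W[:,2]>(.084 if n=="scene" else .075))&(W[:,2]<.1)]
    print(n,"bar yaw",pca(Q))
    # barrel ridge
    d=W[:,:2]-cy; r=np.hypot(*d.T)
    Q=W[(r>.075)&(r<.24)&(abs(d[:,1])<.07)&(d[:,0]>0)&(W[:,2]>.066)&(W[:,2]<.095)]
    print("barrel yaw",pca(Q),len(Q), "mean dir",np.degrees(np.arctan2(*(Q[:,:2].mean(0)-cy)[::-1])))
    o=ortho(c,*cy,.112); g=cv2.GaussianBlur(cv2.cvtColor(o,cv2.COLOR_BGR2GRAY),(0,0),5)
    # darkness at opposite points radius 17.5 mm
    th=np.radians(np.arange(0,180,1)); best=[]
    for sx in np.arange(-2,2.1,.5):
      for sy in np.arange(-2,2.1,.5):
        s=0
        for k in(1,-1):
            x=140+(sx+k*17.5*np.cos(th))*4; y=140-(sy+k*17.5*np.sin(th))*4
            s=s+g[y.round().astype(int),x.round().astype(int)].astype(float)
        i=s.argmin(); best.append((s[i],i,sx,sy))
    print("holes best",sorted(best)[:4])
    ims.append(o)
im=np.hstack(ims); cv2.imwrite("pics/n0.png",cv2.convertScaleAbs(im,alpha=1.3))
E
```

```text
scene bar yaw -10.086755896558653
barrel yaw -6.399398681411114 1158 mean dir -7.784121149203518
holes best [(np.float64(160.0), np.int64(56), np.float64(-2.0), np.float64(2.0)), (np.float64(160.0), np.int64(56), np.float64(-1.5), np.float64(2.0)), (np.float64(160.0), np.int64(57), np.float64(-2.0), np.float64(1.5)), (np.float64(160.0), np.int64(57), np.float64(-1.5), np.float64(1.5))]
top bar yaw -9.57462971080383
barrel yaw -7.125386574835252 1063 mean dir -6.151792160772438
holes best [(np.float64(206.0), np.int64(56), np.float64(0.5), np.float64(0.5)), (np.float64(206.0), np.int64(57), np.float64(0.0), np.float64(0.0)), (np.float64(206.0), np.int64(57), np.float64(0.0), np.float64(0.5)), (np.float64(206.0), np.int64(57), np.float64(0.0), np.float64(1.0))]
```

View pics/n0.png

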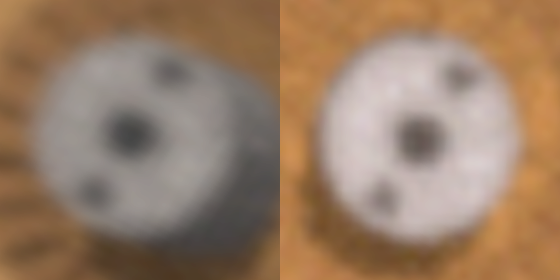

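>>> move_arm([
  [[0,0,0,-4.3],[0,0,0,-4.3]],
], claw=0.06)

```text
time: 0.3
ee_pos: [0.1317, 0.5339, 0.2309]
tcp_rot: [-90.0, 0.0, -9.5]
wrist_force: [0.4, -0.6, 0.2]
opening: 0.0602
```

Both views put the hole line at 57–58° yaw and the nut centre near (0.486, -0.202). The spanner bar is at -9.8° yaw around (0.528, 0.165). I move over the spanner now.

>>> move_arm([
  [[0.041,0,-0.0271,0],[0.082,0,-0.0542,0],[0.123,0,-0.0813,0],[0.164,0,-0.1084,0],[0.205,0,-0.1355,0]],
])

```text
time: 0.8
ee_pos: [0.3124, 0.3648, 0.2312]
tcp_rot: [-90.0, -0.0, -9.7]
wrist_force: [0.9, 0.7, -0.1]
opening: 0.0599
```

>>> move_arm([
  [[0.041,0,-0.0271,0],[0.082,0,-0.0542,0],[0.123,0,-0.0813,0],[0.164,0,-0.1084,0],[0.205,0,-0.1355,0]],
])

```text
time: 1.3
ee_pos: [0.4922, 0.1969, 0.2313]
tcp_rot: [-90.0, -0.0, -9.7]
wrist_force: [0.8, 1.3, -0.2]
opening: 0.0598
```

>>> move_arm([
  [[0.0421,0.02,-0.0275,0.3],[0.0421,0.04,-0.0275,0.3],[0.0421,0.04,-0.0275,0.3]],
])

```text
time: 1.6
ee_pos: [0.5276, 0.163, 0.1879]
tcp_rot: [-90.1, 0.3, -10.1]
wrist_force: [0.7, -0.6, 0.1]
opening: 0.0599
```

Run:
```python
from h import *
o=get_obs();print(o["time"],o["q"].round(2),o["ee_pos"],o["tcp_rot"],o["wrist_force"])
a=shoot("scene","pics/s1.png");b=shoot("top","pics/t1.png")
up=lambda i,k:cv2.resize(i,None,fx=k,fy=k,interpolation=cv2.INTER_CUBIC)
cv2.imwrite("pics/v1.png",np.hstack([up(a["color"][130:240,280:400],3.3),up(b["color"][170:280,160:280],3.3)]))
```

```text
1.6 [17.17  4.9   5.18 90.59  0.   27.27] [0.52756767 0.16297603 0.18788249] [-90.14367505   0.27902098 -10.10369116] [ 0.74099546 -0.56385038  0.08214755]
```

View pics/v1.png

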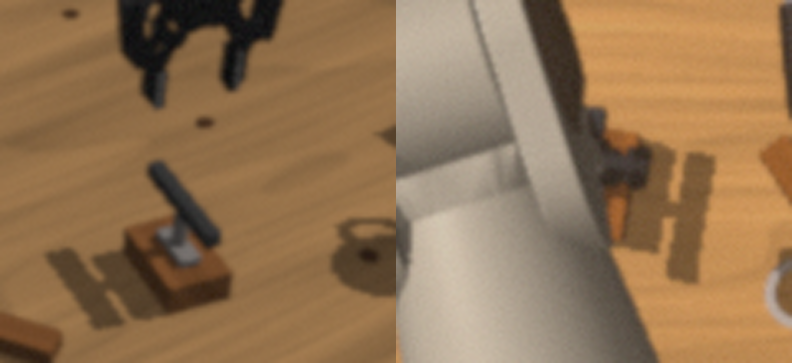

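The tool hovers over the bar (scene crop: fingers at (150,100) and (232,85), bar centre at (183,203)). Yaw = q1 − q6, so the nut turn stays well inside the last joint's range. Descending now.

>>> move_arm([
  [[0.0005,0.03,0.0005,-0.2],[0.0005,0.06,0.0005,-0.2],[0.0005,0.085,0.0005,-0.2],[0.0005,0.085,0.0005,-0.2]],
])

```text
time: 2.1
ee_pos: [0.5268, 0.1657, 0.1046]
tcp_rot: [-90.1, 0.2, -9.6]
wrist_force: [0.2, 0.1, -0.0]
opening: 0.06
```

>>> move_arm([
  [[0.001,0.02,-0.0007,0],[0.001,0.041,-0.0007,0],[0.001,0.041,-0.0007,0],[0.001,0.041,-0.0007,0]],
])

```text
time: 2.5
ee_pos: [0.5298, 0.1648, 0.0674]
tcp_rot: [-90.0, -0.1, -9.6]
wrist_force: [0.3, -0.2, -1.0]
opening: 0.0602
```

>>> move_arm([
  [[0,0,0,0],[0,0,0,0],[0,0,0,0],[0,0,0,0],[0,0,0,0]],
], claw=0.01, newtons=60)

```text
time: 3.0
ee_pos: [0.5299, 0.1645, 0.0664]
tcp_rot: [-89.9, -0.1, -9.6]
wrist_force: [-0.4, 0.7, 5.5]
opening: 0.0151
```

>>> move_arm([
  [[0,0,0,0],[0,0,0,0],[0,0,0,0]],
])

```text
time: 3.3
ee_pos: [0.5299, 0.1645, 0.0664]
tcp_rot: [-89.9, -0.1, -9.7]
wrist_force: [-0.9, 1.7, 6.4]
opening: 0.0151
```

>>> move_arm([
  [[0,-0.015,0,0],[0,-0.03,0,0],[0,-0.07,0,0],[0,-0.12,0,0],[0,-0.12,0,0]],
])

```text
time: 3.8
ee_pos: [0.5316, 0.1647, 0.1936]
tcp_rot: [-89.7, -0.5, -9.7]
wrist_force: [-1.0, 0.8, -2.2]
opening: 0.0149
```

>>> move_arm([
  [[0,0,0,0],[0,0,0,0]],
])

```text
time: 4.0
ee_pos: [0.529, 0.164, 0.1844]
tcp_rot: [-90.0, 0.1, -9.7]
wrist_force: [0.1, 0.3, -3.7]
opening: 0.0145
```

Run:
```python
from h import *
o=get_obs();print(o["time"],o["ee_pos"],o["tcp_rot"],o["wrist_force"],o["torque"],o["opening"])
a=shoot("scene","pics/s2.png")
W=pts(a).reshape(-1,3); o=o["ee_pos"]; d=W-o
Q=W[(np.hypot(d[:,0],d[:,1])<.08)&(abs(W[:,2]-(o[2]+.0155))<.012)]; print(len(Q))
# bar points: far along bar from the fingers
e=np.array([np.cos(np.radians(-9.7)),np.sin(np.radians(-9.7))]); s=(Q[:,:2]-o[:2])@e; t=(Q[:,:2]-o[:2])@np.array([-e[1],e[0]])
k=(abs(t)<.015)&(abs(s)>.03); print("bar ends along",s[k].min(),s[k].max(),"pca",pca(Q[k]),"z by side",Q[k&(s>0)][:,2].max(),Q[k&(s<0)][:,2].max())
up=cv2.resize(a["color"][100:230,270:410],None,fx=4,fy=4,interpolation=cv2.INTER_CUBIC);cv2.imwrite("pics/v2.png",up)
```

```text
4.0 [0.52901021 0.16395814 0.18438969] [-9.00423263e+01  7.90200826e-02 -9.66055219e+00] [ 0.10221913  0.31806342 -3.66811638] [ 0.0299677  -0.04461348 -0.01445156] 0.01452100182063459
200
bar ends along -0.05212629331161804 0.056892351533134135 pca -9.012744289292794 z by side 0.2108565503622296 0.20896855110860468
```

View pics/v2.png

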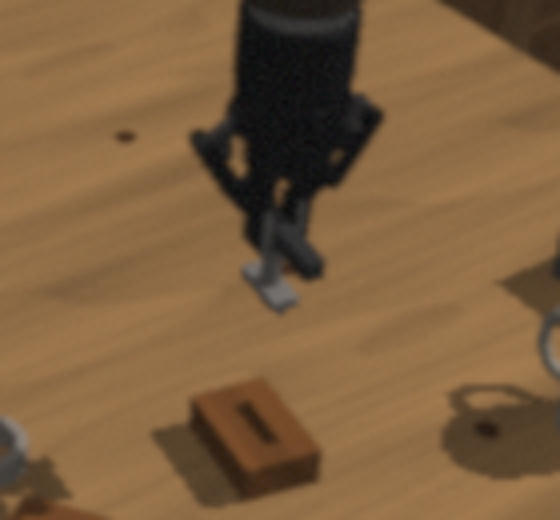

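The spanner hangs upright in the jaws and the empty slot is clearly visible at (258,422). I carry it over the nut and then turn to the hole line.

>>> move_arm([
  [[0.002,0,-0.037,0],[0.004,0,-0.074,0],[0.006,0,-0.111,0],[0.008,0,-0.148,0],[0.01,0,-0.185,0]],
])

```text
time: 4.55
ee_pos: [0.5072, -0.0212, 0.1838]
tcp_rot: [-90.0, 0.1, -9.6]
wrist_force: [0.7, 0.7, -2.6]
opening: 0.015
```

>>> move_arm([
  [[0.002,0,-0.037,0],[0.004,0,-0.074,0],[0.006,0,-0.111,0],[0.0075,0,-0.148,0],[0.0088,0,-0.1826,0]],
])

```text
time: 5.05
ee_pos: [0.4852, -0.2028, 0.1838]
tcp_rot: [-90.0, 0.1, -9.7]
wrist_force: [0.6, 0.2, -1.9]
opening: 0.0148
```

>>> move_arm([
  [[0,0,0,-8],[0,0,0,-16],[0,0,0,-24],[0,0,0,-32],[0,0,0,-40]],
])

```text
time: 5.55
ee_pos: [0.4856, -0.2012, 0.1837]
tcp_rot: [-89.9, 0.1, 30.7]
wrist_force: [0.3, -0.3, -2.3]
opening: 0.0148
```

>>> move_arm([
  [[0,0,0,-8],[0,0,0,-16],[0,0,0,-24],[0,0,0,-27.2],[0,0,0,-27.2]],
])

```text
time: 6.05
ee_pos: [0.4857, -0.2012, 0.1839]
tcp_rot: [-89.9, 0.0, 57.6]
wrist_force: [-0.5, 0.4, -3.3]
opening: 0.0148
```

>>> move_arm([
  [[0,0,0,0],[0,0,0,0]],
])

```text
time: 6.25
ee_pos: [0.4861, -0.2013, 0.1847]
tcp_rot: [-89.9, 0.0, 57.5]
wrist_force: [0.3, -0.4, -2.7]
opening: 0.0143
```

Run:
```python
from h import *
o=get_obs();print(o["time"],o["q"].round(1),o["ee_pos"],o["tcp_rot"],o["wrist_force"],o["torque"],o["opening"])
a=shoot("scene","pics/s3.png");b=shoot("top","pics/t3.png")
up=lambda i,k:cv2.resize(i,None,fx=k,fy=k,interpolation=cv2.INTER_CUBIC)
cv2.imwrite("pics/v3.png",np.hstack([up(a["color"][170:250,170:250],5),up(b["color"][190:270,320:400],5)]))
```

```text
6.25 [-22.5   1.    0.8  89.8   0.  -80. ] [ 0.48609673 -0.20132723  0.18474709] [-8.99467495e+01  9.31752213e-03  5.74595575e+01] [ 0.31950031 -0.42236575 -2.73816483] [ 0.00046438  0.02027445 -0.02234433] 0.014311055448952607
```

View pics/v3.png

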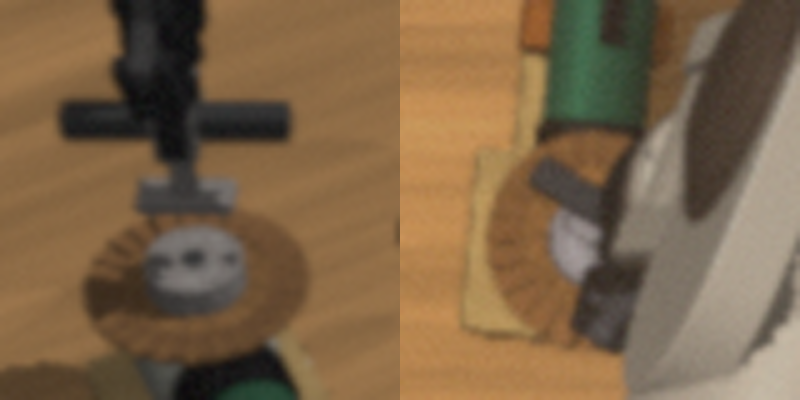

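Scene crop: the bar runs from (60,120) to (290,120), the foot is centred at (187,194), and the nut centre hole is at (193,258). I now work out the offset along the bar numerically from this view, relative to the nut in the same picture.

Run:
```python
from h import *
a=dict(np.load("pics/s3.npz"))
def proj(p):
    q=(np.array(p)-a["T"][:3,3])@a["T"][:3,:3]; return np.array([q[0]/q[2]*a["fx"]+a["cx"],q[1]/q[2]*a["fy"]+a["cy"]])
t=np.array([.4861,-.2013]);e=np.array([np.cos(np.radians(57.5)),np.sin(np.radians(57.5))])
crop=lambda p:((proj(p)-[170,170]+.5)*5-.5).round(1)
for s in(-.002,0,.002):
    h=t+s*e; print(s,"bar ends",[crop([*(h+k*.055*e),.2003]) for k in(-1,1)],"foot",[crop([*(h+k*.024*e),.1523]) for k in(-1,0,1)])
for n in((.486,-.2018),(.4853,-.2024)): print("nut",n,crop([*n,.112]))
# cloud of the foot plate top & bar in this view
W=pts(a).reshape(-1,3); d=W[:,:2]-t; s=d@e; n=d@[-e[1],e[0]]
for lo,hi,nm in((.19,.212,"bar"),(.146,.160,"foot")):
    k=(abs(n)<.016)&(abs(s)<.08)&(W[:,2]>lo)&(W[:,2]<hi); print(nm,k.sum(),"s",np.percentile(s[k],[1,3,97,99]).round(4),"n",np.percentile(n[k],[3,97]).round(4),"z",np.percentile(W[k,2],[5,50,95]).round(4))
# grey edge profile of bar
g=cv2.cvtColor(a["color"],cv2.COLOR_BGR2GRAY).astype(float)
r=g[192:196,170:250].mean(0); print("bar row",r.round().astype(int).tolist())
r=g[207:211,170:250].mean(0); print("foot row",r.round().astype(int).tolist())
```

```text
-0.002 bar ends [array([ 58.9, 120.8]), array([290.5, 122.5])] foot [array([136.1, 197.4]), array([185.2, 197.7]), array([234.3, 198.1])]
0 bar ends [array([ 63.1, 120.8]), array([294.7, 122.5])] foot [array([140.2, 197.4]), array([189.3, 197.8]), array([238.4, 198.1])]
0.002 bar ends [array([ 67.3, 120.8]), array([298.9, 122.5])] foot [array([144.3, 197.4]), array([193.4, 197.8]), array([242.5, 198.1])]
nut (0.486, -0.2018) [196.6 258.6]
nut (0.4853, -0.2024) [194.9 258.2]
bar 299 s [-0.0554 -0.0533  0.05    0.0521] n [-0.0138  0.0049] z [0.1961 0.2065 0.2101]
foot 128 s [-0.0251 -0.024   0.0212  0.0214] n [-0.0125  0.008 ] z [0.1513 0.1568 0.1591]
bar row [105, 104, 105, 104, 105, 105, 106, 107, 109, 109, 105, 81, 52, 35, 32, 31, 32, 34, 36, 37, 38, 38, 40, 40, 38, 34, 29, 24, 24, 31, 27, 24, 19, 19, 18, 19, 26, 42, 53, 48, 43, 40, 42, 40, 41, 40, 42, 40, 41, 41, 41, 40, 41, 40, 42, 41, 42, 58, 84, 104, 111, 112, 113, 114, 113, 113, 114, 114, 115, 115, 115, 115, 114, 115, 115, 115, 115, 115, 116, 116]
foot row [111, 112, 111, 111, 111, 112, 111, 110, 110, 110, 108, 108, 107, 107, 107, 107, 108, 108, 108, 109, 109, 110, 110, 110, 110, 110, 102, 86, 72, 69, 70, 70, 70, 67, 62, 59, 60, 59, 60, 66, 75, 79, 83, 92, 104, 108, 108, 110, 113, 115, 116, 117, 117, 117, 117, 118, 117, 116, 116, 116, 115, 115, 114, 113, 112, 111, 111, 112, 111, 112, 112, 113, 112, 113, 115, 114, 115, 114, 114, 115]
```

>>> move_arm([
  [[0.0006,0.008,-0.0002,0],[0.0006,0.016,-0.0002,0],[0.0006,0.022,-0.0002,0],[0.0006,0.022,-0.0002,0],[0.0006,0.022,-0.0002,0]],
])

```text
time: 6.85
ee_pos: [0.4866, -0.201, 0.1631]
tcp_rot: [-90.0, 0.0, 57.5]
wrist_force: [-0.3, -0.1, -2.4]
opening: 0.0147
```

>>> move_arm([
  [[0,0.001,0,0],[0,0.002,0,0],[0,0.003,0,0],[0,0.003,0,0],[0,0.003,0,0]],
])

```text
time: 7.35
ee_pos: [0.4868, -0.201, 0.1603]
tcp_rot: [-90.0, 0.0, 57.5]
wrist_force: [0.5, -0.9, -2.0]
opening: 0.0148
```

>>> move_arm([
  [[0,0.0007,0,0],[0,0.0015,0,0],[0,0.0022,0,0],[0,0.003,0,0],[0,0.003,0,0]],
])

```text
time: 7.85
ee_pos: [0.4867, -0.2009, 0.1571]
tcp_rot: [-90.0, 0.0, 57.5]
wrist_force: [-0.1, -0.2, -2.6]
opening: 0.0149
```

>>> move_arm([
  [[0,0.0005,0,0],[0,0.001,0,0],[0,0.001,0,0]],
])

```text
time: 8.15
ee_pos: [0.4868, -0.201, 0.1562]
tcp_rot: [-90.0, 0.0, 57.5]
wrist_force: [0.5, 1.2, -3.0]
opening: 0.0146
```

>>> move_arm([
  [[0,0.0005,0,0],[0,0.001,0,0],[0,0.001,0,0]],
])

```text
time: 8.45
ee_pos: [0.4868, -0.2011, 0.1553]
tcp_rot: [-90.0, 0.0, 57.5]
wrist_force: [0.1, -0.8, -1.9]
opening: 0.0149
```

>>> move_arm([
  [[0,0.0005,0,0],[0,0.001,0,0],[0,0.001,0,0]],
])

```text
time: 8.75
ee_pos: [0.4869, -0.201, 0.1542]
tcp_rot: [-90.0, 0.0, 57.5]
wrist_force: [1.0, -0.5, -3.5]
opening: 0.0146
```

>>> move_arm([
  [[0,0.0005,0,0],[0,0.001,0,0],[0,0.001,0,0]],
])

```text
time: 9.05
ee_pos: [0.4868, -0.201, 0.1532]
tcp_rot: [-90.0, 0.0, 57.5]
wrist_force: [1.2, -1.1, -2.0]
opening: 0.0151
```

>>> move_arm([
  [[0,0.0005,0,0],[0,0.001,0,0],[0,0.001,0,0]],
])

```text
time: 9.35
ee_pos: [0.4868, -0.201, 0.1522]
tcp_rot: [-90.0, 0.0, 57.5]
wrist_force: [0.8, -0.3, -2.6]
opening: 0.0151
```

>>> move_arm([
  [[0,0.0005,0,0],[0,0.001,0,0],[0,0.0015,0,0],[0,0.0015,0,0]],
])

```text
time: 9.75
ee_pos: [0.4868, -0.201, 0.1507]
tcp_rot: [-90.0, 0.0, 57.5]
wrist_force: [1.2, -0.6, -3.1]
opening: 0.0148
```

>>> move_arm([
  [[0,0.0005,0,0],[0,0.001,0,0],[0,0.001,0,0]],
])

```text
time: 10.05
ee_pos: [0.4868, -0.201, 0.1497]
tcp_rot: [-90.0, 0.0, 57.5]
wrist_force: [1.3, -2.3, -1.5]
opening: 0.0146
```

>>> move_arm([
  [[0,0.0005,0,0],[0,0.001,0,0],[0,0.001,0,0]],
])

```text
time: 10.35
ee_pos: [0.4868, -0.201, 0.1487]
tcp_rot: [-90.0, 0.0, 57.5]
wrist_force: [1.0, -1.1, -1.1]
opening: 0.015
```

>>> move_arm([
  [[0,0.0004,0,0],[0,0.0008,0,0],[0,0.0008,0,0]],
])

```text
time: 10.65
ee_pos: [0.4868, -0.201, 0.1483]
tcp_rot: [-90.0, -0.0, 57.5]
wrist_force: [-0.2, -1.3, 1.4]
opening: 0.0147
```

Run:
```python
from h import *
o=get_obs();print(o["time"],o["ee_pos"],o["tcp_rot"],o["wrist_force"],o["torque"],o["opening"])
a=shoot("scene","pics/s4.png")
cv2.imwrite("pics/v4.png",cv2.resize(a["color"][170:250,170:250],None,fx=6,fy=6,interpolation=cv2.INTER_CUBIC))
```

```text
10.65 [ 0.48683223 -0.20101926  0.14831555] [-9.00214816e+01 -2.41618035e-03  5.75457487e+01] [-0.20431686 -1.34531087  1.40437579] [-0.27019898 -0.02194931  0.10188198] 0.014655008166542518
```

View pics/v4.png

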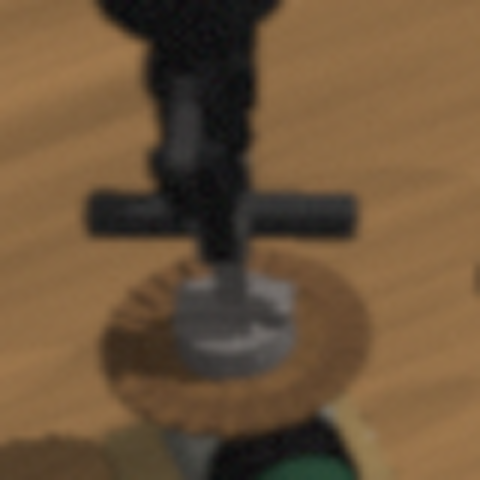

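The view shows the foot plate flush on the nut. Contact came 8 mm below the expected face height, so both prongs are fully in with about 4 N of push. I turn clockwise in steps about the nut's axis and watch the moment.

>>> move_arm([
  [[0,0,-5e-05,2.5],[0,0,-0.0001,5],[0,0,-0.00015,7.5],[0,0,-0.0002,10],[0,0,-0.0002,10]],
])

```text
time: 11.2
ee_pos: [0.4874, -0.2015, 0.1483]
tcp_rot: [-90.1, -0.0, 47.5]
wrist_force: [1.6, -3.9, 1.6]
opening: 0.0146
```

```bash
cat > st.py <<'E'
from h import *
o=get_obs();print(o["time"],o["ee_pos"].round(4),o["tcp_rot"].round(2),o["wrist_force"].round(2),o["torque"].round(3))
E
python3 st.py
```

```text
11.2 [ 0.4874 -0.2015  0.1483] [-90.08  -0.    47.51] [ 1.57 -3.91  1.58] [-0.848 -0.445  0.03 ]
```

>>> move_arm([
  [[-0.0001,0,-0.00015,2.5],[-0.0002,0,-0.00025,5],[-0.0002,0,-0.00035,7.5],[-0.0002,0,-0.0004,10],[-0.0002,0,-0.0004,10]],
])

```text
time: 11.7
ee_pos: [0.4874, -0.2018, 0.1483]
tcp_rot: [-90.1, -0.0, 37.6]
wrist_force: [1.0, -3.1, 2.3]
opening: 0.0152
```

```bash
python3 st.py
```

```text
11.7 [ 0.4874 -0.2018  0.1483] [-9.007e+01 -2.000e-02  3.757e+01] [ 0.98 -3.06  2.28] [-0.837 -0.46   0.126]
```

>>> move_arm([
  [[-0.0001,0,-0.0001,2],[-0.0001,0,-0.0002,4],[-0.0001,0,-0.0002,6],[-0.0001,0,-0.0002,8],[-0.0001,0,-0.0002,8]],
])

```text
time: 12.2
ee_pos: [0.4875, -0.202, 0.1483]
tcp_rot: [-90.1, -0.0, 29.6]
wrist_force: [2.5, -4.1, 3.6]
opening: 0.0148
```

Run:
```python
import runpy;runpy.run_path("st.py")
from h import *
a=shoot("scene","pics/s5.png")
W=pts(a).reshape(-1,3);o=get_obs();t=o["ee_pos"];d=W[:,:2]-t[:2];r=np.hypot(*d.T)
k=(r>.03)&(r<.062)&(abs(W[:,2]-.1685)<.006); y=np.radians(o["tcp_rot"][2]);n=d@[-np.sin(y),np.cos(y)]; k&=abs(n)<.02
print("bar yaw",pca(W[k]),k.sum())
```

```text
12.2 [ 0.4875 -0.202   0.1483] [-9.006e+01 -2.000e-02  2.962e+01] [ 2.5  -4.06  3.62] [-0.923 -0.558  0.124]
bar yaw 33.81603816465634 84
```

>>> move_arm([
  [[-0.0001,0,-0.0001,2],[-0.0001,0,-0.0002,4],[-0.0002,0,-0.0002,6],[-0.0002,0,-0.0002,8],[-0.0002,0,-0.0002,8]],
])

```text
time: 12.75
ee_pos: [0.4874, -0.2022, 0.1483]
tcp_rot: [-90.0, -0.0, 21.6]
wrist_force: [2.8, -3.4, 3.1]
opening: 0.0151
```

```bash
python3 st.py
```

```text
12.75 [ 0.4874 -0.2022  0.1483] [-9.005e+01 -4.000e-02  2.162e+01] [ 2.81 -3.35  3.11] [-1.054 -0.702  0.04 ]
```

>>> move_arm([
  [[-0.0001,0,-0.0001,1],[-0.0001,0,-0.0001,2],[-0.0002,0,-0.0001,3],[-0.0002,0,-0.0001,4],[-0.0002,0,-0.0001,4]],
])

```text
time: 13.25
ee_pos: [0.4873, -0.2023, 0.1483]
tcp_rot: [-90.0, -0.0, 17.5]
wrist_force: [4.4, -3.6, 2.7]
opening: 0.0149
```

```bash
python3 st.py
```

```text
13.25 [ 0.4873 -0.2023  0.1483] [-9.004e+01 -4.000e-02  1.755e+01] [ 4.36 -3.58  2.7 ] [-0.973 -0.849  0.177]
```

>>> move_arm([
  [[0,0,-0.0001,1],[0,0,-0.0001,2],[0,0,-0.0001,3],[0,0,-0.0001,4],[0,0,-0.0001,4]],
])

```text
time: 13.75
ee_pos: [0.4873, -0.2025, 0.1483]
tcp_rot: [-90.0, -0.0, 13.5]
wrist_force: [2.7, -3.8, 3.6]
opening: 0.015
```

```bash
python3 st.py
```

```text
13.75 [ 0.4873 -0.2025  0.1483] [-9.004e+01 -5.000e-02  1.354e+01] [ 2.7  -3.84  3.62] [-1.058 -0.805  0.074]
```

>>> move_arm([
  [[-0.0001,0,-0.0001,1],[-0.0001,0,-0.0001,2],[-0.0001,0,-0.0001,3],[-0.0001,0,-0.0001,3]],
])

```text
time: 14.15
ee_pos: [0.4873, -0.2026, 0.1483]
tcp_rot: [-90.0, -0.1, 10.5]
wrist_force: [3.6, -4.0, 2.6]
opening: 0.015
```

```bash
python3 st.py
```

```text
14.15 [ 0.4873 -0.2026  0.1483] [-9.003e+01 -5.000e-02  1.054e+01] [ 3.63 -4.03  2.55] [-1.022 -0.835  0.124]
```

>>> move_arm([
  [[-0.0001,0,-0.0001,1],[-0.0001,0,-0.0001,2],[-0.0001,0,-0.0001,3],[-0.0001,0,-0.0001,3]],
])

```text
time: 14.55
ee_pos: [0.4872, -0.2027, 0.1483]
tcp_rot: [-90.0, -0.1, 7.5]
wrist_force: [3.5, -3.4, 3.4]
opening: 0.0147
```

```bash
python3 st.py
```

```text
14.55 [ 0.4872 -0.2027  0.1483] [-9.003e+01 -6.000e-02  7.550e+00] [ 3.48 -3.41  3.44] [-0.981 -0.926  0.116]
```

>>> move_arm([
  [[-0.0001,0,-0.0001,1],[-0.0001,0,-0.0001,2],[-0.0001,0,-0.0001,3],[-0.0001,0,-0.0001,3]],
])

```text
time: 14.95
ee_pos: [0.4872, -0.2028, 0.1483]
tcp_rot: [-90.0, -0.1, 4.6]
wrist_force: [4.3, -3.8, 2.5]
opening: 0.0148
```

```bash
python3 st.py
```

```text
14.95 [ 0.4872 -0.2028  0.1483] [-9.003e+01 -7.000e-02  4.570e+00] [ 4.31 -3.77  2.54] [-1.049 -0.91   0.344]
```

>>> move_arm([
  [[-0.0001,0,-0.0001,1],[-0.0001,0,-0.0001,2],[-0.0001,0,-0.0001,2],[-0.0001,0,-0.0001,2]],
])

```text
time: 15.35
ee_pos: [0.4871, -0.2028, 0.1483]
tcp_rot: [-90.0, -0.1, 2.6]
wrist_force: [3.7, -3.2, 2.4]
opening: 0.0148
```

Run:
```python
import runpy;runpy.run_path("st.py")
from h import *
a=shoot("scene","pics/s6.png");b=shoot("top","pics/t6.png")
up=lambda i,k:cv2.resize(i,None,fx=k,fy=k,interpolation=cv2.INTER_CUBIC)
cv2.imwrite("pics/v6.png",np.hstack([up(a["color"][170:250,170:250],5),up(b["color"][190:270,320:400],5)]))
```

```text
15.35 [ 0.4871 -0.2028  0.1483] [-9.003e+01 -6.000e-02  2.650e+00] [ 3.74 -3.15  2.41] [-1.    -0.963  0.874]
```

View pics/v6.png

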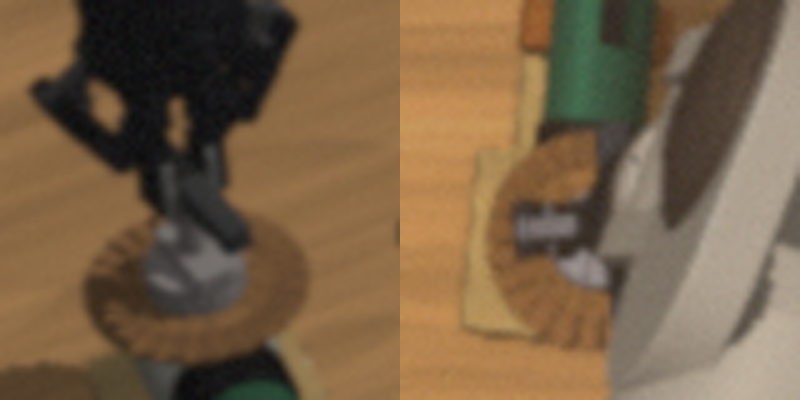

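The picture shows the foot still flush on the nut, at (185,265) in the scene crop. The moment rose sharply from 0.12 to 0.34 to 0.87 N m over the last 5° after about 52° of turning, so the nut is at its stop. I unload and lift.

>>> move_arm([
  [[0,0,0,-1.5],[0,0,0,-3],[0,0,0,-3.5],[0,0,0,-3.5]],
])

```text
time: 15.85
ee_pos: [0.4869, -0.2027, 0.1483]
tcp_rot: [-90.0, -0.0, 6.1]
wrist_force: [3.7, -3.0, 4.4]
opening: 0.0151
```

```bash
python3 st.py
```

```text
15.85 [ 0.4869 -0.2027  0.1483] [-9.001e+01 -4.000e-02  6.060e+00] [ 3.71 -3.02  4.41] [-0.741 -0.846  0.106]
```

>>> move_arm([
  [[0,-0.003,0,0],[0,-0.006,0,0],[0,-0.01,0,0],[0,-0.014,0,0],[0,-0.018,0,0]],
])

```text
time: 16.35
ee_pos: [0.4865, -0.2024, 0.1662]
tcp_rot: [-90.0, 0.0, 6.1]
wrist_force: [-0.2, -0.2, -3.3]
opening: 0.0147
```

>>> move_arm([
  [[0,-0.01,0,0],[0,-0.018,0,0],[0,-0.018,0,0]],
])

```text
time: 16.65
ee_pos: [0.4872, -0.2029, 0.1858]
tcp_rot: [-90.1, -0.1, 6.0]
wrist_force: [-0.5, 0.2, -1.9]
opening: 0.0147
```

```bash
python3 st.py
```

```text
16.65 [ 0.4872 -0.2029  0.1858] [-90.06  -0.12   6.05] [-0.55  0.2  -1.85] [ 0.007 -0.052 -0.028]
```

>>> move_arm([
  [[0.009,0,0.04,0],[0.018,0,0.08,0],[0.027,0,0.12,0],[0.036,0,0.16,0],[0.045,0,0.2,0]],
])

```text
time: 17.15
ee_pos: [0.5103, 0.0025, 0.1841]
tcp_rot: [-90.0, -0.0, 6.0]
wrist_force: [1.5, -0.7, -2.7]
opening: 0.0146
```

>>> move_arm([
  [[0.009,0,0.04,0],[0.018,0,0.08,0],[0.027,0,0.12,0],[0.0364,0,0.1606,0],[0.0364,0,0.1606,0]],
])

```text
time: 17.65
ee_pos: [0.5296, 0.1686, 0.1834]
tcp_rot: [-89.9, 0.0, 6.3]
wrist_force: [0.4, 0.4, -3.1]
opening: 0.0149
```

>>> move_arm([
  [[0,0,0,6],[0,0,0,12],[0,0,0,15.7],[0,0,0,15.7],[0,0,0,15.7]],
])

```text
time: 18.15
ee_pos: [0.5296, 0.1642, 0.184]
tcp_rot: [-90.0, 0.0, -9.6]
wrist_force: [0.3, -0.4, -3.0]
opening: 0.0152
```

```bash
python3 st.py
python3 - <<'E'
from h import *
def f(c,ty,t):
    W=pts(c).reshape(-1,3);d=W[:,:2]-t[:2];r=np.hypot(*d.T)
    y=np.radians(ty);s=d@[np.cos(y),np.sin(y)];n=d@[-np.sin(y),np.cos(y)]
    k=(abs(W[:,2]-t[2]-.0155)<.012)&(abs(n)<.016)&(abs(s)>.02)&(abs(s)<.075)
    print("bar ends",np.percentile(s[k],[1,99]).round(4),"pca",pca(W[k]).round(2),"n",np.percentile(n[k],[3,50,97]).round(4),"z -/+",np.percentile(W[k&(s<0),2],95).round(4),np.percentile(W[k&(s>0),2],95).round(4))
    k=(W[:,2]>t[2]-.0385)&(W[:,2]<t[2]-.022)&(abs(n)<.02)&(abs(s)<.04)
    print("foot",k.sum(),np.percentile(s[k],[1,99]).round(4),"n",np.percentile(n[k],[3,97]).round(4),pca(W[k]).round(2),"z",np.percentile(W[k,2],[5,50,95]).round(4))
a=dict(np.load("pics/s2.npz")); f(a,-9.66,np.array([.529,.164,.1844]))
o=get_obs(); a=shoot("scene","pics/s7.png"); f(a,o["tcp_rot"][2],o["ee_pos"])
cv2.imwrite("pics/v7.png",cv2.resize(a["color"][100:230,270:410],None,fx=4,fy=4,interpolation=cv2.INTER_CUBIC))
E
```

```text
18.15 [0.5296 0.1642 0.184 ] [-9.00e+01  1.00e-02 -9.55e+00] [ 0.28 -0.43 -2.99] [-0.069  0.004 -0.066]
bar ends [-0.0502  0.0552] pca -8.78 n [-0.0106 -0.0051  0.0038] z -/+ 0.2089 0.2107
foot 88 [-0.0233  0.0243] n [-0.0121  0.0066] -1.84 z [0.1504 0.1563 0.1597]
bar ends [0.0173 0.0553] pca -7.83 n [-0.0106 -0.006   0.0039] z -/+ 0.2072 0.2094
foot 89 [-0.0247  0.0233] n [-0.012   0.0067] -0.7 z [0.1508 0.1558 0.1601]
```

View pics/v7.png

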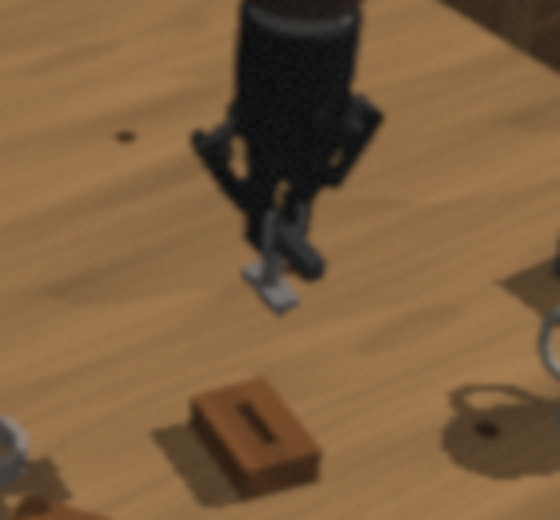

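The view matches the one taken at lift-off, with the spanner hanging over the slot at (258,422) and less than about 1° of slip. Lowering it back.

>>> move_arm([
  [[0.0002,0.03,0.0003,0.8],[0.0002,0.06,0.0003,0.8],[0.0002,0.08,0.0003,0.8],[0.0002,0.1,0.0003,0.8],[0.0002,0.1,0.0003,0.8]],
])

```text
time: 18.7
ee_pos: [0.5283, 0.1641, 0.0811]
tcp_rot: [-90.1, 0.2, -10.4]
wrist_force: [-1.2, 0.8, -3.2]
opening: 0.0149
```

>>> move_arm([
  [[0,0,0,0],[0,0,0,0],[0,0.002,0,0],[0,0.004,0,0],[0,0.004,0,0]],
])

```text
time: 19.2
ee_pos: [0.5299, 0.1647, 0.08]
tcp_rot: [-90.0, -0.0, -10.4]
wrist_force: [0.3, -0.7, -1.8]
opening: 0.015
```

>>> move_arm([
  [[0,0.002,0,0],[0,0.004,0,0],[0,0.006,0,0],[0,0.008,0,0],[0,0.008,0,0]],
])

```text
time: 19.7
ee_pos: [0.5297, 0.1646, 0.0716]
tcp_rot: [-90.0, 0.0, -10.5]
wrist_force: [-0.6, -0.0, -2.4]
opening: 0.0147
```

>>> move_arm([
  [[0,0.001,0,0],[0,0.002,0,0],[0,0.003,0,0],[0,0.004,0,0],[0,0.004,0,0]],
])

```text
time: 20.2
ee_pos: [0.5298, 0.1647, 0.0678]
tcp_rot: [-90.0, 0.0, -10.5]
wrist_force: [-0.1, -0.0, -2.6]
opening: 0.0145
```

>>> move_arm([
  [[0,0.0005,0,0],[0,0.001,0,0],[0,0.0013,0,0],[0,0.0013,0,0]],
])

```text
time: 20.6
ee_pos: [0.5298, 0.1647, 0.0667]
tcp_rot: [-90.0, 0.0, -10.5]
wrist_force: [0.4, 0.4, -1.7]
opening: 0.015
```

>>> move_arm([
  [[0,0.0004,0,0],[0,0.0008,0,0],[0,0.0008,0,0]],
])

```text
time: 20.9
ee_pos: [0.53, 0.1648, 0.0664]
tcp_rot: [-90.0, -0.0, -10.5]
wrist_force: [-1.7, 0.3, 1.8]
opening: 0.0146
```

The foot meets the rest top at the same TCP height as at the start (0.0664). Releasing and retreating upward.

>>> move_arm([
  [[0,0,0,0],[0,0,0,0],[0,0,0,0],[0,0,0,0],[0,0,0,0]],
], claw=0.06)

```text
time: 21.4
ee_pos: [0.5299, 0.1647, 0.0659]
tcp_rot: [-90.0, -0.0, -10.5]
wrist_force: [-0.5, -0.1, 1.4]
opening: 0.0603
```

>>> move_arm([
  [[0,-0.01,0,0],[0,-0.03,0,0],[0,-0.06,0,0],[0,-0.1,0,0],[0,-0.14,0,0]],
])

```text
time: 21.9
ee_pos: [0.5295, 0.1646, 0.2079]
tcp_rot: [-90.0, -0.0, -10.5]
wrist_force: [1.3, 0.2, 0.4]
opening: 0.0601
```

>>> move_arm([
  [[-0.04,-0.02,0,0],[-0.08,-0.04,0,0],[-0.12,-0.04,0,0],[-0.16,-0.04,0,0],[-0.19,-0.04,0,0]],
])

```text
time: 22.4
ee_pos: [0.3411, 0.1992, 0.247]
tcp_rot: [-89.9, -0.1, -10.4]
wrist_force: [0.3, 0.6, 0.8]
opening: 0.0603
```

>>> move_arm([
  [[0,0,0.04,0],[0,0,0.08,0],[0,0,0.12,0],[0,0,0.16,0],[0,0,0.16,0]],
])

```text
time: 22.9
ee_pos: [0.3722, 0.3599, 0.2449]
tcp_rot: [-90.0, 0.1, -10.3]
wrist_force: [-0.4, -0.5, -1.7]
opening: 0.0602
```

```bash
python3 st.py
python3 - <<'E'
from h import *
a=shoot("scene","pics/s8.png");b=shoot("top","pics/t8.png")
for n,c in(("s",a),("t",b)):
    c0=dict(np.load(f"pics/{n}0.npz"))
    for nm,d in(("before",c0),("after",c)):
        W=pts(d).reshape(-1,3);Q=W[(np.hypot(W[:,0]-.528,W[:,1]-.164)<.075)&(W[:,2]>.075)&(W[:,2]<.1)]
        r=cv2.minAreaRect((Q[:,:2]*1000).astype(np.float32)); print(n,nm,len(Q),np.round(r[0],1),np.round(r[1],1),pca(Q).round(2),np.percentile(Q[:,2],[50,95]).round(4))
    df=cv2.GaussianBlur(cv2.absdiff(c["color"],c0["color"]).max(2),(5,5),0)
    _,_,st,_=cv2.connectedComponentsWithStats((df>35).astype(np.uint8)); print([s.tolist() for s in st[1:] if s[4]>15])
o=ortho(b,.4862,-.2018,.112); o2=ortho(a,.4855,-.2025,.112)
up=lambda i,k:cv2.resize(i,None,fx=k,fy=k,interpolation=cv2.INTER_CUBIC)
row=np.hstack([o2,o]); row2=np.hstack([up(a["color"][165:235,300:370],4),up(b["color"][190:260,186:256],4)])
cv2.imwrite("pics/v8.png",cv2.convertScaleAbs(np.vstack([row,row2]),alpha=1.3))
E
```

```text
22.9 [0.3722 0.3599 0.2449] [-9.003e+01  6.000e-02 -1.030e+01] [-0.42 -0.54 -1.73] [-0.059  0.006  0.014]
s before 216 [529.8 163.1] [ 18.2 111. ] -9.31 [0.0889 0.0923]
s after 214 [530.7 162.6] [ 18.4 110.4] -9.61 [0.0892 0.0931]
[[354, 14, 26, 16, 233], [373, 22, 14, 8, 58], [354, 48, 24, 34, 334], [212, 50, 26, 56, 615], [341, 77, 14, 23, 190], [196, 98, 30, 36, 582], [181, 100, 10, 10, 49], [170, 114, 11, 14, 107], [225, 124, 70, 13, 466], [87, 143, 35, 19, 400], [0, 164, 8, 18, 107], [73, 167, 212, 39, 3774]]
t before 278 [528.6 165.5] [ 16.1 109.8] -9.57 [0.09   0.0939]
t after 276 [528.8 166.1] [ 16.6 109.5] -10.34 [0.0899 0.094 ]
[[0, 250, 246, 170, 21610], [226, 310, 232, 110, 8178], [264, 394, 39, 26, 522], [308, 397, 14, 9, 80], [323, 397, 10, 8, 52], [264, 413, 17, 7, 69], [308, 416, 14, 4, 29]]
```

View pics/v8.png

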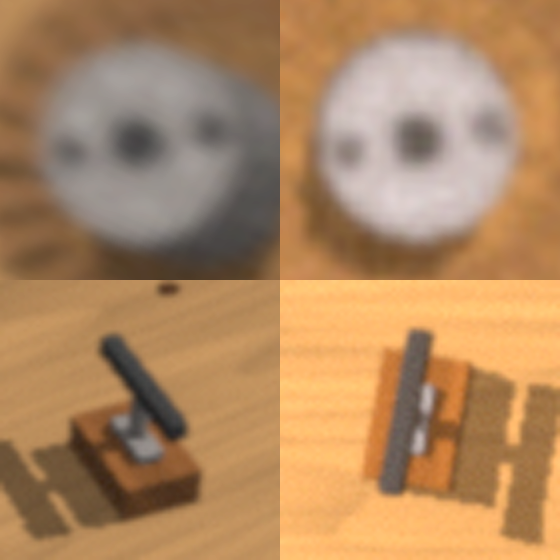

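The rectified views show the hole line at about 9° (from 58°), a turn of about 0.86 rad, which fits stopping at 0.95. The spanner stands seated in its rest within 1 mm of its first position, and no bystander pixels changed. Handing in.

```bash
python3 -c "
from workcell import job_done;print(job_done())"
```

```text
the job is handed in; nothing more can be done
None
```

The job is handed in after about 23 s on the robot's clock. The nut is turned to its stop and the spanner is back in its rest. No verdict is reported, so this rests on my own checks.

- **Engaging the nut:** The prongs went straight into the holes. The foot landed flush at the height expected for prongs 8 mm deep, with about 4 N of push.
- **Tightening:** I turned clockwise about 55° at the tool. The moment stayed near 0.12 N m, then rose to 0.34 and 0.87 N m over the last 5°, so I stopped, unloaded and lifted off.
- **Nut angle:** The hole line moved from about 58° to 9°, a turn of about 0.86 rad. The joint value cannot be read directly, but this fits the stop at 0.95 if the nut started near 0.1.
- **Spanner in its rest:** It stands within about 1 mm and 1° of where it began, at the same handle height. The gripper is open and clear.
- **Bystanders:** Comparing pictures before and after in the top view, only areas the arm covers changed. The scene view also showed a changed strip across the bench that I took for the arm and its shadow and did not check separately.
- **Disagreements:** The two cameras differed by about 3 mm in y, so I used their mean for positions. Single moment readings scattered by about 0.05 N m, and one bar-angle reading mid-turn was 4° off the tool's yaw, which I put down to partial view.

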